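# Load the second slotted weight on the glue press

## Robot

A 6-joint arm with a two-finger parallel gripper is mounted at the origin on a cart in front of the work surface, level with it; the furniture and walls round the work are solid. World frame = base frame: x ahead of the robot, y to its left, z up, the work surface at z = 0. Lengths are in m, angles in rad, forces in N, time in s.
With the tool pointing down it reaches from about 0.4 to 0.825 m from the base axis. Payload 7 kg.
Tool frame: the origin (TCP) lies at the very end of the fingers, on their centre line; the grasp point (between the pads) lies arm.hold_point_z behind it (arm.hold_point_z is the distance from the TCP to the grasp point, in m); z points along the fingers, y is the line along which they close (so a half turn about z gives the same grasp; the last joint's range is limited). The gripper opens to 88 mm and grips with 3 to 60 N. Pads are 19 mm wide; open, the fingers measure 130 mm over their backs; the gripper's body (78 mm by 193 mm) begins 47 mm behind the grasp point.
Start: joints at [-0.928, 0.359, 0.012, 0, -1.224, -0.288], TCP at [0.234, -0.633, 0.227] pointing down, gripper open.
Joint ranges: [-3.07, 3.07], [-1.43, 2.12], [-1.02, 1.25], [-3.03, 1.67], [-3.05, -0], [-3.03, 3.03]. Speed limits (rad/s): [2.39, 2.39, 3.01, 3.14, 3.14, 3.14].

## Interface

Orientations are given as [roll, pitch, yaw] about the fixed x, y, z axes, in that order (R = Rz(yaw) Ry(pitch) Rx(roll)).
In Python, from station import arm gives the robot as it stands.
- The arm moves only by the tool creep_tool, called after "Request:" as name(argument=value, ...), one argument or row to a line, values as JSON. Schema: {"type":"object","properties":{"motion":{"type":"object","properties":{"aperture":{"type":"array","items":{"type":"number"},"minItems":1,"maxItems":20},"tx":{"type":"array","items":{"type":"number"},"minItems":1,"maxItems":20},"ty":{"type":"array","items":{"type":"number"},"minItems":1,"maxItems":20},"tz":{"type":"array","items":{"type":"number"},"minItems":1,"maxItems":20},"yaw":{"type":"array","items":{"type":"number"},"minItems":1,"maxItems":20}},"additionalProperties":false,"required":["aperture","tx","ty","tz","yaw"]},"clamp_n":{"type":"number"},"only":{"type":"string"},"quiet":{"type":"boolean"},"lines":{"type":"string"}},"required":["motion"],"additionalProperties":false}. motion is an object with one list for each field, all of the same length, 1 to 20, a row being the entries at one place: aperture (the finger opening in m), tx, ty, tz (the shift in units of 20 mm), yaw (a turn about the tool's z in units of 0.1 rad); each row is the pose to reach, as a shift and turn from the pose commanded when the call began, along the tool's axes at that moment; what a row does not reach only later rows make up. A row lasts 1/12 s, in which the tool goes at most 0.0417 m and 0.125 rad, less where a joint would pass 70% of its speed; a pose out of reach is approached as far as the arm can. The fingers move at their own pace and stop on an object; clamp_n is the grip in N (left out, the last holds). Time passes only in rows, so rows that do not move let the fingers close. The tool returns the time, the measured TCP pose, the force, the opening and the grip force at its end. only (a regular expression) keeps the lines of the reply that match it, lines (a string "A,B") keeps lines A to B, and quiet returns only ok. Input that does not fit is refused with a message, and nothing moves.
- arm.get_state(): the state, without advancing time (a new reading comes with each control period).
- arm.grab_frame(name): name is "side" or "top" or "wrist"; returns the picture (480x640x3 uint8, red, green, blue); there is no depth.
- arm.camera_params(name): a dict with "fx", "fy", "cx", "cy" (pixels), "T" (4x4, takes a point from camera to world coordinates); the wrist camera has in their place "hand_eye" (4x4, takes a point from camera to tool coordinates, whose origin is the TCP and whose axes are the flange's). Camera axes: x right, y down, z forward; pixel columns grow to the right and rows downward; lengths in m; the calibration is good to about 2 mm. A picture is of the moment at which its call begins: read the wrist's pose just before it. camera_params takes no time and is no camera call.
- arm.job_done(): hands the job in; it is judged then, once.
The state is a dict: "t": time; "q": joint angles; "qd": joint speeds; "joint_efforts": joint torques, N m; "eef_pos": TCP position; "ee_rot": TCP orientation; "force": force on the tool from outside, world axes, zero at the start; "moment": the same for the moment, N m; "width": finger opening in m; "gripper_force": force on a finger pad.
Only numpy, scipy, OpenCV 4.12 (cv2) and the standard library are available. Lean on these libraries where they do the work, as an engineer would, in place of code of your own. Each camera call takes 0.05 s, during which the arm holds its last target. There are 200 camera calls.

## Task

The walnut panel is in glue under the small dead-weight press, which still lacks its second weight. Slide the blue slotted weight with the black handle gently sideways onto the steel stem between the brass index pin and the red knob, with its slot turned away from the slot of the dark weight below, then turn it a little either way to find the place where its rim notch drops over the brass pin. Leave it fully seated, level and released there, and leave the glue bottle, the tin and the wrench where they are.

Things in the scene. Friction and masses are not known exactly. Their poses are not given: they have to be found in the camera images.
- new_weight: Blue slotted weight, loose, lying flat: disc 116 mm across, 18 mm thick, 0.3 to 0.54 kg. Origin: centre of its underside, z up. A 16 mm wide slot runs along +x from the centre (ending in a half circle of 8 mm radius round the axis) to the rim, flaring to 26 mm over the last 12 mm. A black grip fin stands on top on the -x side, across from the slot.
- new_handle (a point): Grip point on the black fin: 42 mm from the disc's centre in its -x direction, 46 mm above its underside. The fin is 14 mm thick (along the weight's y), 28 mm long (along x); its top is 63 mm above the weight's underside.
- new_mouth (a point): Mouth of the blue weight's slot, 50 mm from its centre in its +x direction, on the top face (18 mm above its underside).
- new_notch (a point): Rim notch of the blue weight, on its underside 46 mm from its centre 120 degrees anticlockwise (seen from above) from its slot. The notch is 17 mm wide, goes through the whole thickness and reaches in from the rim to 36 mm from the centre. Otherwise the underside is flat.
- press: Dead-weight press, fixed, on a walnut panel and a plywood caul 130 mm square: round steel foot 92 mm across, 12 mm thick, and an upright steel stem 12 mm in diameter. Origin: on the stem's axis under the foot, 20 mm above the table. A red knob 32 mm across tops the stem, from 82 to 100 mm above the origin, so nothing can be threaded on from above.
- stem_top (a point): Top centre of the red knob, on the stem's axis, 100 mm above the press's origin.
- lower_weight: Dark grey slotted weight already on the press's foot, fixed: disc 116 mm across, 18 mm thick, no handle or notch. Origin: on the stem's axis at its underside, 12 mm above the press's origin. Its slot opens in its +x direction.
- lower_mouth (a point): Mouth of the dark weight's slot, 50 mm from the stem's axis, on its top face.
- hub_top (a point): On the stem's axis, top of the brass index plate that lies fixed on the dark weight, 22 mm above that one's underside: the seat of the blue weight's underside. A hub 56 mm across, 4 mm thick, has an arm with an upright pin, 10 mm in diameter, bevelled top, 46 mm from the axis, rising 8 mm above the hub. The weight must be slid on above the pin, and drops 8 mm when it finds it.
- stem_foot (a point): Stem's axis at the top of the foot, 12 mm above the press's origin. Where the pin stands is not measured: it must be felt for or seen. The plate was set by hand so that with the pin in its notch the blue weight's slot points directly away from the dark weight's slot, give or take up to 0.55 rad (not beyond).
- glue_bottle: Yellow glue bottle with a red tip, 42x64x168 mm, standing loose; origin under its centre. Bystander.
- shim_tin: Round tin with a red lid, 70 mm across and 29 mm high, loose; origin under its centre. Bystander.
- arbor_wrench_1: Flat steel wrench 203 mm long and 42 mm wide at its jaws, 8 mm thick, lying loose; origin under its centre. Bystander.

How it is judged:
On the way:
1. the blue weight is round the stem, above the brass pin (horizontal distance between new_weight and lower_weight below 0.006 m and z of new_weight in the frame of lower_weight above 0.026 m), for 0.1 s.
At the end, for the whole second after the job is handed in: The blue weight is round the stem (centres within 6 mm), dropped over the pin onto the hub (underside within 2.5 mm of its seat), level within 0.05 rad and at rest, its slot at least 133 degrees round from the dark weight's slot (horizontal distance between new_weight and lower_weight below 0.006 m and z of new_weight in the frame of lower_weight below 0.0245 m and x of new_mouth in the frame of lower_weight below -0.034 m and angle between new_weight's own z axis and vertical below 0.05 rad and linear speed of new_weight below 0.02 m/s and angular speed of new_weight below 0.1 rad/s); the robot touches nothing.
It fails at once if the blue weight is forced against the stem or the knob of the press (more than 60 N) (contact force between new_weight and press above 60 N).
It fails at once if the glue bottle is moved by more than 30 mm or tipped (distance of glue_bottle from where it was at the start of the episode above 0.03 m or angle between glue_bottle's own z axis and vertical above 0.5 rad).
It fails at once if the tin or the wrench is moved by more than 30 mm (distance of any of shim_tin, arbor_wrench_1 from where it was at the start of the episode above 0.03 m).
It also fails if it takes over 69 s, if anything falls off the work surface, if the arm or the gripper's body presses on something with over 40 N, if the wrist force passes 120 N, or if a joint passes its speed limit or range.

## Working session

There is one attempt and no reset: what is moved stays moved. The work goes in short steps, Python scripts to look and compute and a tool call to move; the robot and the scene stay as the last step left them, time stands still between calls to the robot, and variables do not carry over. Pictures are saved under pics/ and viewed, at most 10 in all, crops included, and the job is handed in when it is done.

```bash
mkdir -p pics; python3 - <<'E'
from station import arm
import cv2,numpy as np
s=arm.get_state();print(s,arm.hold_point_z)
for n in("side","top","wrist"):
    im=arm.grab_frame(n);cv2.imwrite(f"pics/{n}0.png",im[:,:,::-1]);p=arm.camera_params(n)
    print(n,{k:(np.round(v,4).tolist() if hasattr(v,'shape') else v) for k,v in p.items()})
E
```

```text
{'t': 0.0, 'q': array([-9.27915166e-01,  3.59435592e-01,  1.10572080e-02, -3.43900653e-04,
       -1.22409444e+00, -2.88114256e-01]), 'qd': array([-0.00062848,  0.00083574, -0.00018745, -0.00053833, -0.00179248,
        0.00010685]), 'joint_efforts': array([ 1.69911906e-03, -5.82723427e+01,  2.93065685e+01,  6.99705809e+00,
        7.11882240e-03, -1.90579881e-04]), 'eef_pos': array([ 0.23428843, -0.63251557,  0.22559159]), 'ee_rot': array([ 3.13989339e+00, -1.66455804e-04, -2.78694273e+00]), 'force': array([-0.66006674, -0.44085412, -0.21356344]), 'moment': array([ 0.00201726,  0.01577742, -0.00926452]), 'gripper_force': 0.0, 'width': 0.08762144615530544} 0.0188
side {'fx': 592.4654427281857, 'fy': 592.4654427281857, 'cx': 312.8651085702722, 'cy': 246.32852790698703, 'T': [[0.9984, 0.04, -0.0403, 0.5586], [0.053, -0.4036, 0.9134, -1.1551], [0.0203, -0.9141, -0.4051, 0.6093], [0.0, 0.0, 0.0, 1.0]]}
top {'fx': 474.69408374099453, 'fy': 474.69408374099453, 'cx': 319.12845459023504, 'cy': 238.94873256908127, 'T': [[0.0193, -0.9935, 0.1124, 0.3653], [-0.9998, -0.0199, -0.0042, -0.0029], [0.0064, -0.1123, -0.9937, 1.1063], [0.0, 0.0, 0.0, 1.0]]}
wrist {'fx': 391.1249101184761, 'fy': 391.1249101184761, 'cx': 325.26915936404345, 'cy': 237.50394214560055, 'hand_eye': [[-0.0011, -0.9681, -0.2505, 0.0672], [1.0, -0.0012, 0.0001, -0.0004], [-0.0004, -0.2505, 0.9681, -0.1581], [0.0, 0.0, 0.0, 1.0]]}
```

View pics/top0.png

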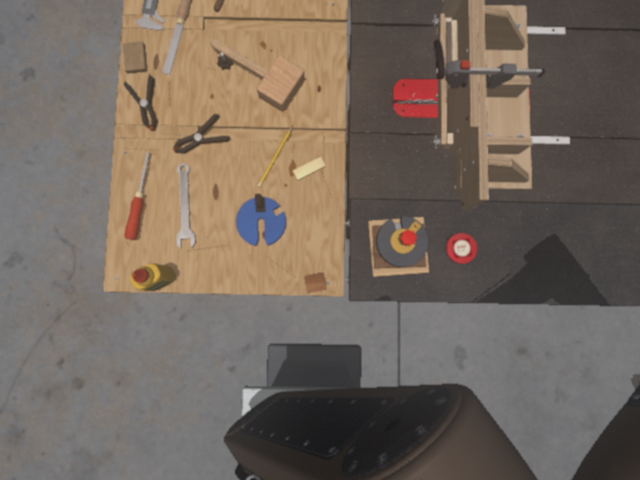

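View pics/side0.png

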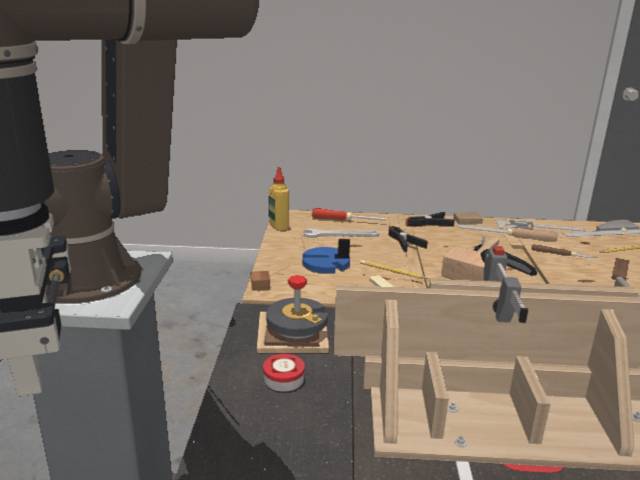

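The top view shows the blue weight at about (261,221), with its slot pointing down, its fin at (260,202) and its notch at (280,212). The press knob is at (408,237) and a brass arm points up-right to about (417,226). The tin is at (462,249), the bottle at (150,277) and the wrench at (185,205). The side view agrees. Next I'll zoom in and measure.

```bash
cat > h.py <<'E'
from station import arm
import cv2,numpy as np
def ray(n,uv,T=None):
    p=arm.camera_params(n);T=p["T"] if T is None else T
    T=np.array(T);d=T[:3,:3]@np.array([(uv[0]-p["cx"])/p["fx"],(uv[1]-p["cy"])/p["fy"],1]);return T[:3,3],d/np.linalg.norm(d)
def plane(o,d,z): return o+d*(z-o[2])/d[2]
def two(a,b):
    A=sum(np.eye(3)-np.outer(d,d) for o,d in(a,b));B=sum((np.eye(3)-np.outer(d,d))@o for o,d in(a,b))
    x=np.linalg.solve(A,B);return x,[np.linalg.norm(np.cross(x-o,d)) for o,d in(a,b)]
def mask(im,col):
    h=cv2.cvtColor(im,cv2.COLOR_RGB2HSV);H,S,V=[h[...,i].astype(int) for i in range(3)]
    return {"blue":(H>100)&(H<130)&(S>120)&(V>50),"red":((H<6)|(H>174))&(S>170)&(V>90),"black":(V<45),
     "brass":(H>15)&(H<30)&(S>130)&(V>90)}[col].astype(np.uint8)
def blobs(m,box,amin=20):
    x0,y0,x1,y1=box;mm=np.zeros_like(m);mm[y0:y1,x0:x1]=m[y0:y1,x0:x1]
    n,l,st,c=cv2.connectedComponentsWithStats(mm);return l,[(i,st[i].tolist(),c[i]) for i in range(1,n) if st[i,4]>=amin]
def wristT():
    s=arm.get_state();from scipy.spatial.transform import Rotation as R
    T=np.eye(4);T[:3,:3]=R.from_euler('xyz',s["ee_rot"]).as_matrix();T[:3,3]=s["eef_pos"];return T@np.array(arm.camera_params("wrist")["hand_eye"])
E
python3 - <<'E'
from h import *
t=cv2.imread("pics/top0.png")[:,:,::-1].copy();s=cv2.imread("pics/side0.png")[:,:,::-1].copy()
for nm,im,bb,rb in(("top",t,(220,180,300,260),(395,225,425,250)),("side",s,(290,230,370,280),(280,265,315,292))):
    for c,b in(("blue",bb),("red",rb),("black",bb),("brass",(375,205,440,270) if nm=="top" else (260,290,340,340))):
        print(nm,c,[(x[1],np.round(x[2],1).tolist()) for x in blobs(mask(im,c),b,12)[1]])
l,b=blobs(mask(t,"blue"),(220,180,300,260),200)
pts=np.argwhere(l>0)[:,::-1].astype(np.float32);(c,r)=cv2.minEnclosingCircle(pts);print("circ",c,r)
P=plane(*ray("top",c),.018);print("disc",P, np.linalg.norm(plane(*ray("top",(c[0]+r,c[1])),.018)-P))
a=cv2.resize(t[190:260,225:305],None,fx=5,fy=5,interpolation=3);b2=cv2.resize(t[205:285,360:440],None,fx=5,fy=5,interpolation=3)[:350]
b3=cv2.resize(s[270:350,250:345],None,fx=6,fy=6,interpolation=3)
c1=np.hstack([a,b2]);cv2.imwrite("pics/crop1.png",c1[:,:,::-1])
E
```

```text
top blue [([238, 213, 19, 31, 317], [248.7, 229.5]), ([266, 224, 16, 19, 116], [272.3, 234.6])]
top red [([400, 230, 16, 15, 165], [407.8, 237.3])]
top black []
top brass [([409, 222, 11, 10, 61], [414.5, 226.3]), ([391, 229, 23, 24, 243], [399.4, 242.8])]
side blue [([303, 247, 46, 26, 851], [323.9, 259.8])]
side red [([289, 275, 17, 14, 178], [297.0, 281.4])]
side black [([336, 240, 13, 18, 185], [343.1, 248.8])]
side brass [([283, 304, 10, 10, 41], [287.2, 308.9]), ([301, 305, 10, 8, 24], [306.3, 307.5]), ([289, 314, 9, 4, 16], [292.9, 315.9]), ([307, 314, 6, 7, 18], [309.4, 316.8])]
circ (260.42425537109375, 221.32322692871094) 23.194974899291992
disc [0.52672959 0.12916605 0.018     ] 0.05367610366164529
```

View pics/crop1.png

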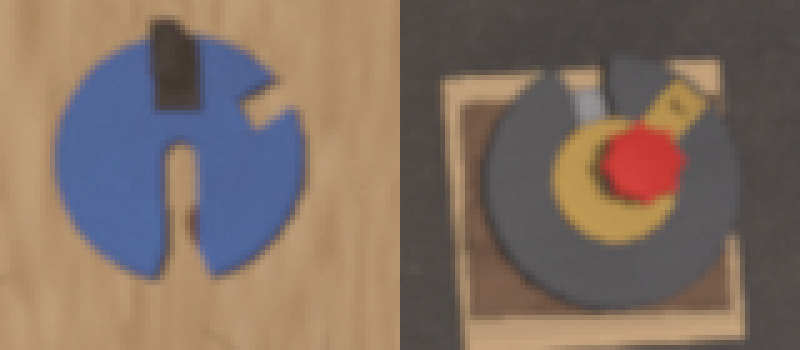

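Left crop: disc centre is near (181,158), the slot points down to (187,275) and the notch is at (268,108). Right crop: the dark weight's slot points up-left to (578,75) and the brass pin is at about (685,100) at the end of its arm. Next I'll triangulate.

```bash
python3 - <<'E'
from h import *
from scipy.spatial.transform import Rotation as R
t=cv2.imread("pics/top0.png")[:,:,::-1].copy()
print("knob",two(ray("top",(407.8,237.3)),ray("side",(297,281.4))))
print("fin top",two(ray("top",(258.8,196)),ray("side",(343.5,241.5))))
C=plane(*ray("top",(261.2,221.6)),.018);print("disc",C)
M=plane(*ray("top",(262.4,244)),.018);d=C-M;print("yaw blue",np.arctan2(-d[1],-d[0]))
K=plane(*ray("top",(402.4,242)),.05);print("dark",K)
pin=plane(*ray("top",(417,225)),.062);mo=plane(*ray("top",(395.6,220)),.05)
for p in(pin,mo): d=p-K;print(p,np.linalg.norm(d[:2]),np.arctan2(d[1],d[0]))
s=arm.get_state();Rt=R.from_euler('xyz',s["ee_rot"]).as_matrix()
for g in([.50,-.20,.26],[.565,.127,.20]): print("shift",Rt.T@(np.array(g)-s["eef_pos"]))
E
```

```text
knob (array([ 0.48684562, -0.19414437,  0.11152041]), [np.float64(0.001787483019802594), np.float64(0.0017874830198025943)])
fin top (array([0.57625008, 0.12992416, 0.05554671]), [np.float64(0.0023229256969551663), np.float64(0.002322925696954953)])
disc [0.52611865 0.12735047 0.018     ]
yaw blue -3.055770671559259
dark [ 0.48161785 -0.19403892  0.05      ]
[ 0.518981   -0.22439235  0.062     ] 0.048138716670447564 -0.6822499622050728
[ 0.53114573 -0.17873333  0.05      ] 0.05183890042988206 0.2997203053499714
shift [-0.39937978  0.31346677 -0.03381805]
shift [-0.57390276  0.59746347  0.02652768]
```

Careful with the scale: shifts go in units of 20 mm and turns go in units of 0.1 rad. That gives: -0.4 m is -20, 0.313 m is 15.65, 0.29 rad is 2.9.

Request:
creep_tool(
  motion={"aperture": [0.088, 0.088, 0.088, 0.088, 0.088, 0.088, 0.088, 0.088, 0.088, 0.088, 0.088, 0.088, 0.088, 0.088, 0.088, 0.088, 0.088, 0.088], "tx": [-1.5, -20, -20, -20, -20, -20, -20, -20, -20, -20, -20, -20, -20, -20, -20, -20, -20, -20], "ty": [1.2, 15.65, 15.65, 15.65, 15.65, 15.65, 15.65, 15.65, 15.65, 15.65, 15.65, 15.65, 15.65, 15.65, 15.65, 15.65, 15.65, 15.65], "tz": [-1.7, -1.7, -1.7, -1.7, -1.7, -1.7, -1.7, -1.7, -1.7, -1.7, -1.7, -1.7, -1.7, -1.7, -1.7, -1.7, -1.7, -1.7], "yaw": [1, 2.9, 2.9, 2.9, 2.9, 2.9, 2.9, 2.9, 2.9, 2.9, 2.9, 2.9, 2.9, 2.9, 2.9, 2.9, 2.9, 2.9]},
)

```text
t: 1.65
eef_pos: [0.5003, -0.2013, 0.2605]
ee_rot: [3.142, -0.0, -3.078]
force: [-0.8, 0.2, -0.2]
width: 0.0877
gripper_force: 0.0
```

```bash
python3 - <<'E'
from h import *
T=wristT();im=arm.grab_frame("wrist");np.save("w1T.npy",T);cv2.imwrite("pics/w1.png",im[:,:,::-1])
s=arm.get_state();print(s["eef_pos"],s["ee_rot"],s["q"])
for c in("red","brass"):print(c,[(x[1],np.round(x[2],1).tolist()) for x in blobs(mask(im,c),(0,0,640,480),60)[1]])
E
```

```text
[ 0.50032325 -0.20128822  0.26057909] [ 3.14156508e+00 -2.35853180e-05 -3.07824696e+00] [-1.89126523e-02  1.13559496e-01 -2.33990835e-01 -2.71696610e-05
 -1.22327177e+00 -1.48852873e+00]
red [([193, 136, 37, 54, 111], [219.2, 157.4]), ([159, 143, 58, 52, 700], [185.8, 168.7]), ([314, 185, 44, 44, 1006], [335.1, 209.4])]
brass [([289, 182, 44, 59, 715], [308.4, 214.3]), ([348, 188, 15, 26, 106], [357.7, 197.4]), ([552, 294, 10, 24, 74], [556.3, 305.2])]
```

View pics/w1.png

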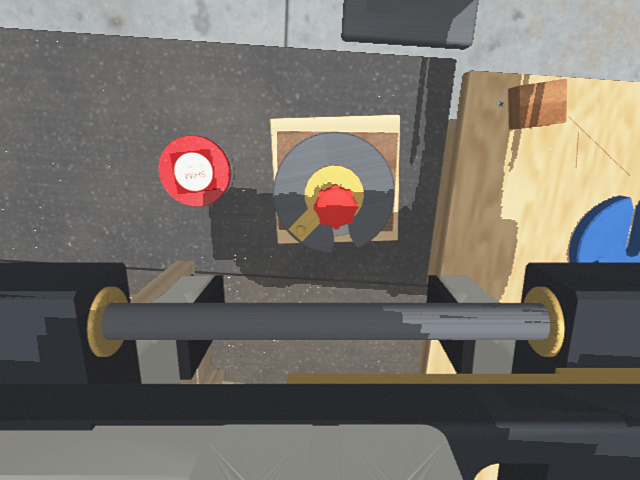

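The wrist view shows the dark disc centred at (335,191) with radius about 60, the red knob at (336,206), the brass pin head at about (302,228) and the dark slot mouth near (348,238). The tin is at (195,171).

```bash
python3 - <<'E'
from h import *
im=cv2.imread("pics/w1.png")[:,:,::-1].copy();T=np.load("w1T.npy")
h=cv2.cvtColor(im,cv2.COLOR_RGB2HSV).astype(int)
m=mask(im,"red");l,b=blobs(m,(305,180,370,235),200)
k=(b[0][1][0]+b[0][1][2]/2,b[0][1][1]+b[0][1][3]/2)
t=cv2.imread("pics/top0.png")
a=ray("wrist",k,T)
print("knob",k,plane(*a,.111),"vs top",two(a,ray("top",(407.8,237.3))),"side",two(a,ray("side",(297,281.4))))
K=plane(*ray("wrist",(335,191),T),.05);print("disc",K,[np.linalg.norm(plane(*ray("wrist",(335+e,191),T),.05)-K) for e in(-60,60)])
S=plane(*a,.111)
for z,uv in((.062,(302,228)),(.05,(348,238))):
    p=plane(*ray("wrist",uv,T),z);d=p-S;print(uv,p,np.linalg.norm(d[:2]),np.arctan2(d[1],d[0]))
cv2.imwrite("pics/w1c.png",cv2.resize(im[120:270,260:410],None,fx=4,fy=4,interpolation=2)[:,:,::-1])
from scipy.spatial.transform import Rotation as R
s=arm.get_state();Rt=R.from_euler('xyz',s["ee_rot"]).as_matrix()
print("shift",Rt.T@(np.array([.565,.127,.20])-s["eef_pos"]))
E
```

```text
knob (336.0, 207.0) [ 0.48715295 -0.19393389  0.111     ] vs top (array([ 0.48553796, -0.19388886,  0.11503289]), [np.float64(0.0009199973823875022), np.float64(0.0009199973823876093)]) side (array([ 0.48784761, -0.19382108,  0.11143615]), [np.float64(0.0007695734945785434), np.float64(0.0007695734945784309)])
disc [ 0.48261395 -0.19355185  0.05      ] [np.float64(0.056673782233241925), np.float64(0.05667919956120304)]
(302, 228) [ 0.51755585 -0.22240992  0.062     ] 0.041655978075948466 -0.7526838529131991
(348, 238) [ 0.52759147 -0.17777522  0.05      ] 0.043547402157968935 0.38014939514594276
shift [-0.0853302   0.32353385  0.060586  ]
```

View pics/w1c.png

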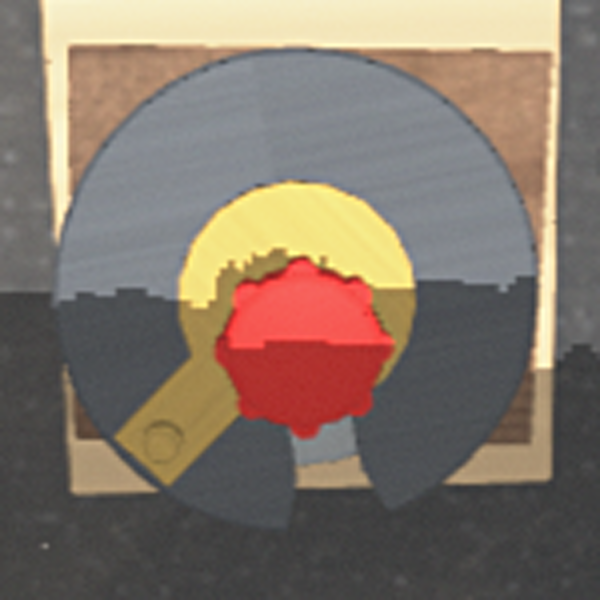

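The zoom places the hub centre at about (297,300) in the crop, so the stem is at (0.486, -0.1935). The pin head is at (163,441) in the crop, bearing about -0.72 rad at radius 45 mm, as it should be. Now to the blue weight.

To row units: -0.085 m is -4.25, 0.06 m is 3.

Request:
creep_tool(
  motion={"aperture": [0.06, 0.06, 0.06, 0.06, 0.06, 0.06, 0.06, 0.06, 0.06, 0.06, 0.06], "tx": [-0.5, -4.25, -4.25, -4.25, -4.25, -4.25, -4.25, -4.25, -4.25, -4.25, -4.25], "ty": [2, 16.15, 16.15, 16.15, 16.15, 16.15, 16.15, 16.15, 16.15, 16.15, 16.15], "tz": [0.5, 3, 3, 3, 3, 3, 3, 3, 3, 3, 3], "yaw": [0, 0, 0, 0, 0, 0, 0, 0, 0, 0, 0]},
)

```text
t: 2.62
eef_pos: [0.5646, 0.1271, 0.2002]
ee_rot: [-3.141, -0.001, -3.076]
force: [0.2, -0.1, -0.6]
width: 0.0601
gripper_force: 0.0
```

```bash
python3 - <<'E'
from h import *
T=wristT();im=arm.grab_frame("wrist");np.save("w2T.npy",T);cv2.imwrite("pics/w2.png",im[:,:,::-1])
for z,uv in((.062,(300.7,230.2)),(.054,(334.2,195.3)),(.12,(336,207.5))):print(plane(*ray("wrist",uv,np.load("w1T.npy")),z))
E
```

```text
[ 0.51974622 -0.22352589  0.062     ]
[ 0.4861538  -0.19415814  0.054     ]
[ 0.48596958 -0.19425826  0.12      ]
```

View pics/w2.png

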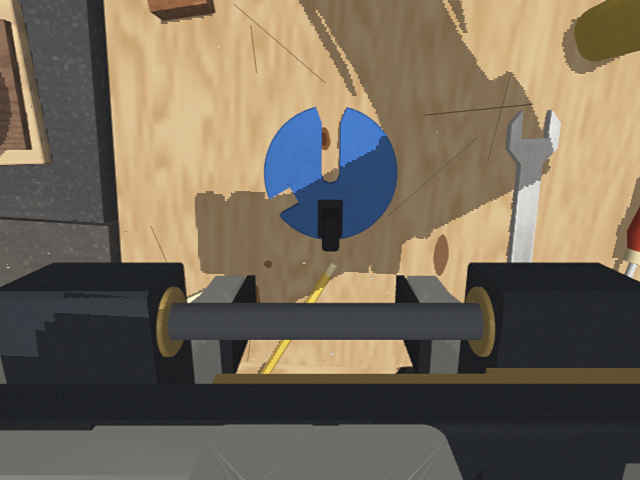

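The wrist view shows the blue disc centred at about (331,173), its slot opening up at (330,107), its notch at (287,203) and the fin from (330,200) to (330,250). The wrench is well clear at (530,160).

```bash
python3 - <<'E'
from h import *
im=cv2.imread("pics/w2.png")[:,:,::-1].copy();T=np.load("w2T.npy")
h=cv2.cvtColor(im,cv2.COLOR_RGB2HSV).astype(int)
m=((h[...,0]>100)&(h[...,0]<130)&(h[...,1]>140)).astype(np.uint8)
l,b=blobs(m,(240,90,420,260),300)
pts=np.vstack([np.argwhere(l==x[0])[:,::-1] for x in b]).astype(np.float32)
hull=cv2.convexHull(pts)[:,0]
W=np.array([plane(*ray("wrist",p,T),.018) for p in hull]);(c,r)=cv2.minEnclosingCircle(W[:,:2].astype(np.float32));print("disc",c,r)
mid=[]
for v in range(118,166,4):
    u=np.where(l[v]>0)[0];g=np.diff(u);i=g.argmax();e=[plane(*ray("wrist",(x,v),T),.018)[:2] for x in(u[i]+.5,u[i+1]-.5)];mid.append([*np.mean(e,0),np.linalg.norm(e[0]-e[1])])
mid=np.array(mid);print(np.round(mid[::3],4));f=np.polyfit(mid[:,0],mid[:,1],1);print("slot yaw",np.arctan2(-f[0],-1),"y at centre",np.polyval(f,c[0]))
k=((h[...,2]<42)).astype(np.uint8);l2,b2=blobs(k,(310,190,350,258),60)
for x in b2:
    print(x[1],x[2])
    for v in range(x[1][1],x[1][1]+x[1][3],6):
        u=np.where(l2[v]==x[0])[0];print(v,u.min(),u.max())
cv=plane(*ray("wrist",(330.5,250),T),.063);print("fin far top",cv)
E
```

```text
disc (0.5293107628822327, 0.12864120304584503) 0.05713425949215889
[[0.4825 0.1257 0.02  ]
 [0.4921 0.126  0.0159]
 [0.5018 0.1271 0.0152]
 [0.5118 0.1273 0.0162]]
slot yaw -3.087923697040094 y at centre 0.1282969086168165
[318, 200, 24, 51, 1109] [329.58791704 223.14156898]
200 319 340
206 318 341
212 318 341
218 318 341
224 318 341
230 318 341
236 319 340
242 322 338
248 323 337
fin far top [0.58363205 0.13200009 0.063     ]
```

```bash
python3 - <<'E'
from h import *
print(two(ray("wrist",(330.5,250),np.load("w2T.npy")),ray("top",(258.2,194))))
E
```

```text
(array([0.58202131, 0.13117971, 0.06537028]), [np.float64(0.0011507555381621672), np.float64(0.0011507555381618786)])
```

Request:
creep_tool(
  motion={"aperture": [0.05, 0.05, 0.05, 0.05, 0.05, 0.05, 0.05, 0.05, 0.05, 0.0, 0.0, 0.0, 0.0, 0.0, 0.0, 0.0, 0.0, 0.0], "tx": [-0.3, -0.3, -0.3, -0.3, -0.3, -0.3, -0.3, -0.3, -0.3, -0.3, -0.3, -0.3, -0.3, -0.3, -0.3, -0.3, -0.3, -0.3], "ty": [0.15, 0.15, 0.15, 0.15, 0.15, 0.15, 0.15, 0.15, 0.15, 0.15, 0.15, 0.15, 0.15, 0.15, 0.15, 0.15, 0.15, 0.15], "tz": [1.5, 3, 4.5, 6, 7.25, 8, 8.6, 8.65, 8.65, 8.65, 8.65, 8.65, 8.65, 8.65, 8.65, 8.65, 8.65, 8.65], "yaw": [0.14, 0.14, 0.14, 0.14, 0.14, 0.14, 0.14, 0.14, 0.14, 0.14, 0.14, 0.14, 0.14, 0.14, 0.14, 0.14, 0.14, 0.14]},
  clamp_n=60,
)

```text
t: 4.17
eef_pos: [0.5707, 0.131, 0.0279]
ee_rot: [3.141, 0.0, -3.091]
force: [-0.7, 1.5, 4.5]
width: 0.0137
gripper_force: 60.0
```

To row units: -0.2813 m is -14.065, -0.093 m is -4.65, -0.278 rad is -2.78.

Request:
creep_tool(
  motion={"aperture": [0, 0, 0, 0, 0, 0, 0, 0, 0, 0, 0, 0, 0, 0, 0, 0, 0, 0, 0], "tx": [0, 0, 0, 0, 0, 0, -0.1, -0.25, -0.5, -0.7, -0.9, -1.05, -1.25, -1.4, -1.6, -1.7, -1.775, -1.775, -1.775], "ty": [0, 0, 0, 0, 0, -0.25, -1, -2.25, -3.75, -5.25, -6.75, -8.25, -9.75, -11.25, -12.5, -13.5, -13.95, -14.065, -14.065], "tz": [-0.25, -0.75, -1.5, -2.5, -3.5, -4.25, -4.6, -4.65, -4.65, -4.65, -4.65, -4.65, -4.65, -4.65, -4.65, -4.65, -4.65, -4.65, -4.65], "yaw": [0, 0, 0, 0, 0, 0, -0.2, -0.5, -0.8, -1.1, -1.4, -1.7, -2, -2.3, -2.55, -2.7, -2.78, -2.78, -2.78]},
)

```text
t: 5.75
eef_pos: [0.6199, -0.1488, 0.1205]
ee_rot: [3.141, -0.0, -2.814]
force: [0.2, 1.3, -3.1]
width: 0.0139
gripper_force: 60.0
```

```bash
python3 - <<'E'
from h import *
T=wristT();im=arm.grab_frame("wrist");np.save("w3T.npy",T);cv2.imwrite("pics/w3.png",im[:,:,::-1])
cv2.imwrite("pics/s3.png",arm.grab_frame("side")[:,:,::-1])
E
```

```text
(no output)
```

View pics/w3.png

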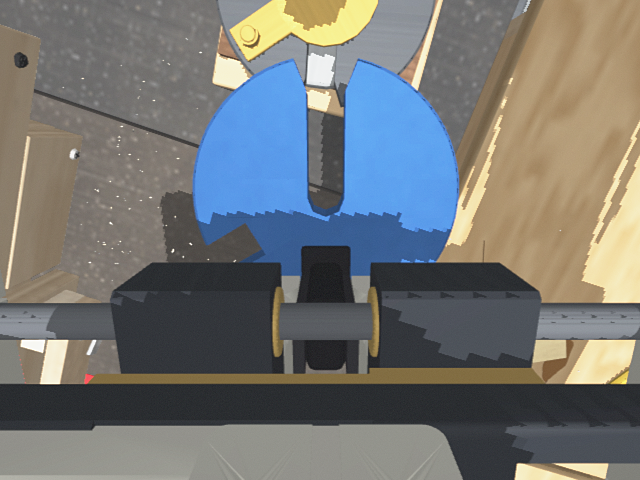

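View pics/s3.png

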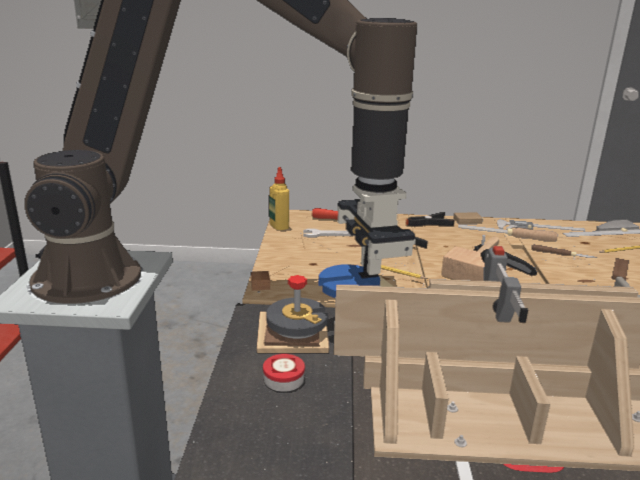

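The wrist view shows the blue disc held square, its slot's centre line at column 326. The pin is visible at (249,36) and the stem foot at (320,65). The side view shows the disc level, next to the press and above it. Next I'll check how it sits in the hand and recheck the pin.

```bash
python3 - <<'E'
from h import *
im=cv2.imread("pics/w3.png")[:,:,::-1].copy();T=np.load("w3T.npy")
s=arm.get_state();z=s["eef_pos"][2]-.0279+.018
h=cv2.cvtColor(im,cv2.COLOR_RGB2HSV).astype(int)
m=((h[...,0]>100)&(h[...,0]<130)&(h[...,1]>140)).astype(np.uint8)
l,b=blobs(m,(150,30,500,262),800)
yaw=s["ee_rot"][2];u=np.array([np.cos(yaw),np.sin(yaw)]);w=np.array([np.sin(yaw),-np.cos(yaw)])
def tf(p):d=plane(*ray("wrist",p,T),z)[:2]-s["eef_pos"][:2];return [d@u,d@w]
pts=np.vstack([np.argwhere(l==x[0])[:,::-1] for x in b])
hull=cv2.convexHull(pts.astype(np.float32))[:,0];hull=hull[(hull[:,1]<200)]
W=np.array([tf(p) for p in hull]);W=W[(abs(W[:,1])>.016)]
A=np.c_[2*W,np.ones(len(W))];x=np.linalg.lstsq(A,(W**2).sum(1),rcond=None)[0];print("disc in tool",x[:2],"r",np.sqrt(x[2]+x[:2]@x[:2]))
for v in(110,130,150,170,185):
    uu=np.where(l[v]>0)[0];g=np.diff(uu);i=g.argmax();a,c=tf((uu[i]+.5,v)),tf((uu[i+1]-.5,v));print(v,np.round(np.add(a,c)/2,4),c[1]-a[1])
col=[v for v in range(150,230) if l[v,325]>0];print("slot end",tf((325,col[0])))
S=np.array([.486,-.194]);p=plane(*ray("wrist",(249,35),T),.062);d=p[:2]-S;print("pin",p,np.hypot(*d),np.arctan2(d[1],d[0]))
E
```

```text
disc in tool [ 0.04208261 -0.00119065] r 0.05714294241751892
110 [ 0.0781 -0.0013] 0.015137168997210213
130 [ 0.0702 -0.0013] 0.015323798437699505
150 [ 0.0621 -0.0011] 0.015095790590138169
170 [ 0.0539 -0.0012] 0.015286615689409384
185 [ 0.0475 -0.0014] 0.015004207874926581
slot end [np.float64(0.036622397315556214), np.float64(-0.001415182984777013)]
pin [ 0.52172273 -0.2229781   0.062     ] 0.0459983031815078 -0.6815299091514783
```

To row units: 0.0205 m is 1.025, 0.04 m is 2.

Request:
creep_tool(
  motion={"aperture": [0, 0, 0, 0, 0, 0, 0, 0, 0, 0, 0], "tx": [0, 0, 0, 0.3, 0.7, 1.1, 1.5, 1.8, 2, 2, 2], "ty": [0, 0, 0, 0, 0, 0, 0, 0, 0, 0, 0], "tz": [0.3, 0.7, 1.025, 1.025, 1.025, 1.025, 1.025, 1.025, 1.025, 1.025, 1.025], "yaw": [0, 0, 0, 0, 0, 0, 0, 0, 0, 0, 0]},
)

```text
t: 6.77
eef_pos: [0.5825, -0.1615, 0.1005]
ee_rot: [-3.141, 0.001, -2.813]
force: [0.2, 0.2, -2.7]
width: 0.0138
gripper_force: 60.0
```

```bash
python3 - <<'E'
from h import *
T=wristT();im=arm.grab_frame("wrist");np.save("w4T.npy",T);cv2.imwrite("pics/w4.png",im[:,:,::-1])
s=arm.get_state();yaw=s["ee_rot"][2];u=np.array([np.cos(yaw),np.sin(yaw)]);w=np.array([np.sin(yaw),-np.cos(yaw)])
def tf(p,z):d=plane(*ray("wrist",p,T),z)[:2]-s["eef_pos"][:2];return [d@u,d@w]
print(s["eef_pos"])
for x in blobs(mask(im,"red"),(200,0,480,250),100)[1]: 
    b=x[1];print(x[1],x[2],tf((b[0]+b[2]/2,b[1]+b[3]/2),.115))
d=np.array([.486,-.194])-s["eef_pos"][:2];print("expected stem in tool",d@u,d@w)
E
```

```text
[ 0.58274334 -0.16140687  0.10042431]
[276, 0, 99, 85, 726] [315.21625344  57.16666667] [np.float64(0.09802248282947411), np.float64(-0.00019266550414824232)]
expected stem in tool 0.10208544423222189 0.0003841407840278708
```

View pics/w4.png

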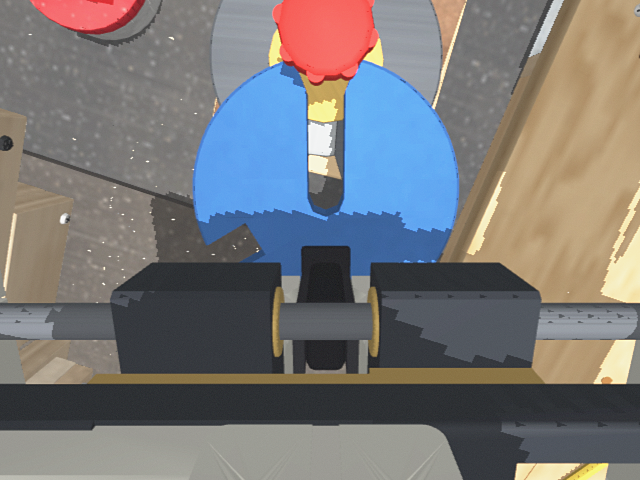

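The wrist view shows the red knob centred on column 325.5, straight ahead of the slot's centre line at column 326. The slot needs to shift about 1 mm in +y. The way in is clear, so I'll advance slowly.

Request:
creep_tool(
  motion={"aperture": [0, 0, 0, 0, 0, 0, 0, 0, 0, 0, 0, 0, 0, 0, 0], "tx": [0.25, 0.6, 0.95, 1.3, 1.6, 1.9, 2.15, 2.35, 2.55, 2.7, 2.8, 2.9, 2.95, 2.95, 2.95], "ty": [0.025, 0.04, 0.04, 0.04, 0.04, 0.04, 0.04, 0.04, 0.04, 0.04, 0.04, 0.04, 0.04, 0.04, 0.04], "tz": [0, 0, 0, 0, 0, 0, 0, 0, 0, 0, 0, 0, 0, 0, 0], "yaw": [0, 0, 0, 0, 0, 0, 0, 0, 0, 0, 0, 0, 0, 0, 0]},
)

```text
t: 8.07
eef_pos: [0.5264, -0.1796, 0.1]
ee_rot: [-3.142, 0.0, -2.813]
force: [0.2, -0.4, -2.9]
width: 0.0136
gripper_force: 60.0
```

```bash
python3 - <<'E'
from h import *
T=wristT();im=arm.grab_frame("wrist");np.save("w5T.npy",T);cv2.imwrite("pics/w5.png",im[:,:,::-1])
s=arm.get_state();yaw=s["ee_rot"][2];u=np.array([np.cos(yaw),np.sin(yaw)]);w=np.array([np.sin(yaw),-np.cos(yaw)])
def tf(p,z):d=plane(*ray("wrist",p,T),z)[:2]-s["eef_pos"][:2];return [d@u,d@w]
print(s["eef_pos"],s["moment"])
for x in blobs(mask(im,"red"),(200,0,480,260),300)[1]: 
    b=x[1];print(x[1],x[2],tf((b[0]+b[2]/2,b[1]+b[3]/2),.115))
d=np.array([.486,-.194])-s["eef_pos"][:2];print("expected stem in tool",d@u,d@w)
E
```

```text
[ 0.52647132 -0.17960256  0.10006739] [ 0.02565928 -0.10779862 -0.02703658]
[280, 157, 87, 94, 1788] [317.700783  222.4189038] [np.float64(0.043034642894876546), np.float64(-0.0009799506259377765)]
expected stem in tool 0.04295239162194296 -0.0005533126617665863
```

View pics/w5.png

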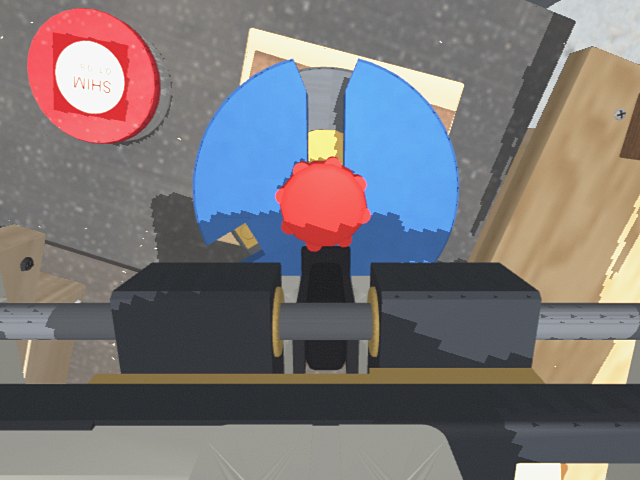

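The wrist view shows the stem and knob seated at the slot's end, with the knob at about (323,205) and no contact force. Brass shows through the notch at (245,237). That was my last picture, so I'll compare the notch and pin numerically.

```bash
python3 - <<'E'
from h import *
im=cv2.imread("pics/w5.png")[:,:,::-1].copy();T=np.load("w5T.npy");p=arm.camera_params("wrist")
s=arm.get_state();yaw=s["ee_rot"][2]
def prj(P):
    q=np.linalg.inv(T)@np.r_[P,1];return np.round([p["cx"]+p["fx"]*q[0]/q[2],p["cy"]+p["fy"]*q[1]/q[2]],1)
C=s["eef_pos"][:2]+.042*np.array([np.cos(yaw),np.sin(yaw)]);print("C",C)
a=yaw+2*np.pi/3;print("notch bearing",a)
n=np.array([np.cos(a),np.sin(a)]);t=np.array([-n[1],n[0]])
print("notch in edge top/bottom",[[prj(np.r_[C+.036*n+e*t,z]) .tolist()for e in(-.0085,.0085)] for z in(.09,.072)], [prj(np.r_[C+.058*n+e*t,.09]).tolist() for e in(-.0085,.0085)])
for b in(-.65,-.69,-.72,-.76,-.8):print(b,[prj(np.r_[np.array([.486,-.194])+r*np.array([np.cos(b),np.sin(b)]),.062]).tolist() for r in(.041,.046,.051)])
h=cv2.cvtColor(im,cv2.COLOR_RGB2HSV)[215:262,200:270]
m=(h[...,0]>12)&(h[...,0]<32)&(h[...,1]>100)
for r in range(0,47,2):print(215+r,''.join('#' if m[r,c] and h[r,c,2]>120 else '+' if m[r,c] else 'B' if h[r,c,0]>100 and h[r,c,1]>140 else '.' for c in range(70)))
E
```

```text
C [ 0.48672262 -0.19316872]
notch bearing -0.7182957991856593
notch in edge top/bottom [[[245.4, 220.9], [266.0, 252.9]], [[252.7, 213.1], [271.4, 242.4]]] [[204.0, 245.0], [225.2, 276.1]]
-0.65 [[258.9, 230.9], [251.1, 236.2], [243.4, 241.4]]
-0.69 [[257.0, 228.3], [249.0, 233.3], [241.1, 238.2]]
-0.72 [[255.7, 226.3], [247.5, 231.0], [239.4, 235.7]]
-0.76 [[254.1, 223.6], [245.7, 228.0], [237.3, 232.4]]
-0.8 [[252.5, 220.8], [243.9, 224.9], [235.4, 228.9]]
215 BBBBBBBBBBBBBBBBBBBBBBBBBBBBBBBBBBBBBBBBBBBBBBBBBBBBBBBBBBBBBBBBBBBBBB
217 BBBBBBBBBBBBBBBBBBBBBBBBBBBBBBBBBBBBBBBBBBBBBBBBBBBBBBBBBBBBBBBBBBBBBB
219 BBBBBBBBBBBBBBBBBBBBBBBBBBBBBBBBBBBBBBBBBBBBBBBBBBBBBBBBBBBBBBBBBBBBBB
221 BBBBBBBBBBBBBBBBBBBBBBBBBBBBBBBBBBBBBBBBBBBBBBBBBBBBBBBBBBBBBBBBBBBBBB
223 BBBBBBBBBBBBBBBBBBBBBBBBBBBBBBBBBBBBBBBBBBB....BBBBBBBBBBBBBBBBBBBBBBB
225 BBBBBBBBBBBBBBBBBBBBBBBBBBBBBBBBBBBBBBBB..#####.BBBBBBBBBBBBBBBBBBBBBB
227 BBBBBBBBBBBBBBBBBBBBBBBBBBBBBBBBBBBB...#########.BBBBBBBBBBBBBBBBBBBBB
229 BBBBBBBBBBBBBBBBBBBBBBBBBBBBBBBBB..##############.BBBBBBBBBBBBBBBBBBBB
231 .BBBBBBBBBBBBBBBBBBBBBBBBBBBBB...
[... 462 characters left out ...]
#############.BBBBBBBBBBB
245 .............................................#########......BBBBBBBBBB
247 ..............................................#####...........BBBBBBBB
249 ..............................................................BBBBBBBB
251 ...........................................................BBBBBBBBBBB
253 ........................................................BBBBBBBBBBBBBB
255 ....................................................BBBBBBBBBBBBBBBBBB
257 ................................................BBBBBBBBBBBBBBBBBBBBBB
259 .............................................BBBBBBBBBBBBBBBBBBBBBBBBB
261 .........................................BBBBBBBBBBBBBBBBBBBBBBBBBBBBB
```

```bash
python3 - <<'E'
from h import *
T=np.load("w5T.npy");T1=np.load("w1T.npy");S=np.array([.4862,-.194])
def pol(uv,z,T):d=plane(*ray("wrist",uv,T),z)[:2]-S;return np.round([np.hypot(*d),np.arctan2(d[1],d[0])],4)
for z in(.050,.054):
  print(z,"w1 corners",[pol((260+x/4,120+y/4),z,T1) for x,y in((113,437),(170,487))],"w5 corner",pol((248.5,248),z,T),"edge pt",pol((237,232),z,T))
E
```

```text
0.05 w1 corners [array([ 0.0556, -0.8609]), array([ 0.0554, -0.526 ])] w5 corner [ 0.055  -0.5456] edge pt [ 0.0547 -0.7432]
0.054 w1 corners [array([ 0.0548, -0.8704]), array([ 0.0544, -0.5334])] w5 corner [ 0.0537 -0.5523] edge pt [ 0.0535 -0.7509]
```

The pin bearing is -0.70 to -0.72 by several cues and the notch is at -0.718, so the weight is aligned. I'll lower it to the pin's top, then on gently.

To row units: 0.013 m is 0.65, 0.012 m is 0.6.

Request:
creep_tool(
  motion={"aperture": [0, 0, 0, 0, 0, 0, 0, 0, 0], "tx": [0, 0, 0, 0, 0, 0, 0, 0, 0], "ty": [0, 0, 0, 0, 0, 0, 0, 0, 0], "tz": [0.15, 0.3, 0.45, 0.5, 0.55, 0.6, 0.65, 0.65, 0.65], "yaw": [0, 0, 0, 0, 0, 0, 0, 0, 0]},
)

```text
t: 8.87
eef_pos: [0.5263, -0.1796, 0.0871]
ee_rot: [-3.142, 0.0, -2.813]
force: [-0.6, -0.5, -4.0]
width: 0.0131
gripper_force: 60.0
```

No contact at 3 mm below the pin's top, so the notch is over the pin. Continuing.

To row units: 0.0045 m is 0.225, 0.004 m is 0.2.

Request:
creep_tool(
  motion={"aperture": [0, 0, 0, 0, 0, 0, 0], "tx": [0, 0, 0, 0, 0, 0, 0], "ty": [0, 0, 0, 0, 0, 0, 0], "tz": [0.05, 0.1, 0.15, 0.2, 0.225, 0.225, 0.225], "yaw": [0, 0, 0, 0, 0, 0, 0]},
)

```text
t: 9.45
eef_pos: [0.5263, -0.1796, 0.0825]
ee_rot: [3.142, -0.0, -2.813]
force: [0.2, 0.1, -4.1]
width: 0.0135
gripper_force: 60.0
```

Request:
creep_tool(
  motion={"aperture": [0, 0, 0, 0], "tx": [0, 0, 0, 0], "ty": [0, 0, 0, 0], "tz": [0.025, 0.05, 0.05, 0.05], "yaw": [0, 0, 0, 0]},
)

```text
t: 9.78
eef_pos: [0.5265, -0.1796, 0.0819]
ee_rot: [-3.141, 0.0, -2.813]
force: [-0.1, 0.8, 1.4]
width: 0.013
gripper_force: 60.0
```

Contact comes exactly at the seat height. Releasing and lifting clear.

Careful with the scale: shifts go in units of 20 mm and turns go in units of 0.1 rad. That gives: -0.12 m is -6, -0.09 m is -4.5.

Request:
creep_tool(
  motion={"aperture": [0.018, 0.03, 0.04, 0.04, 0.04, 0.04, 0.04, 0.04, 0.04, 0.04, 0.04, 0.04, 0.04], "tx": [0, 0, 0, 0, 0, 0, 0, 0, 0, 0, 0, 0, 0], "ty": [0, 0, 0, 0, 0, 0, 0, 0, 0, 0, 0, 0, 0], "tz": [0, 0, 0, 0, 0, 0, -0.5, -1.5, -3, -4.5, -6, -6, -6], "yaw": [0, 0, 0, 0, 0, 0, 0, 0, 0, 0, 0, 0, 0]},
  clamp_n=10,
)

```text
t: 10.87
eef_pos: [0.5275, -0.1797, 0.2044]
ee_rot: [-3.14, 0.005, -2.813]
force: [0.3, -1.0, -1.3]
width: 0.04
gripper_force: 0.0
```

```bash
python3 - <<'E'
from h import *
T=wristT();im=arm.grab_frame("wrist")
t=arm.grab_frame("top");sd=arm.grab_frame("side")
s=arm.get_state();print(s["eef_pos"],s["force"],s["width"])
h=cv2.cvtColor(im,cv2.COLOR_RGB2HSV).astype(int)
m=((h[...,0]>100)&(h[...,0]<130)&(h[...,1]>140)).astype(np.uint8)
l,b=blobs(m,(150,30,500,262),300);pts=np.vstack([np.argwhere(l==x[0])[:,::-1] for x in b]).astype(np.float32)
for z in(.072,.080):
    W=np.array([plane(*ray("wrist",p,T),z)[:2] for p in cv2.convexHull(pts)[:,0]]).astype(np.float32);print(z,cv2.minEnclosingCircle(W))
print(blobs(mask(sd,"blue"),(200,230,420,360),50)[1])
for n,c,bx,im2 in(("tin","red",(445,230,480,268),t),):print(n,[x[1:] for x in blobs(mask(im2,c),bx)[1]])
for r in range(100,262,6):print(r,''.join('B' if h[r,c,0]>100 and h[r,c,0]<130 and h[r,c,1]>140 else 'r' if (h[r,c,0]<6 or h[r,c,0]>174) and h[r,c,1]>150 else 'y' if 12<h[r,c,0]<32 and h[r,c,1]>100 else 'k' if h[r,c,2]<42 else '.' for c in range(220,430,3)))
E
```

```text
[ 0.52565094 -0.17949148  0.2009646 ] [ 0.23338101 -0.33913237  0.44826288] 0.04014056055328928
0.072 ((0.4869828224182129, -0.1931474804878235), 0.05740045756101608)
0.08 ((0.48632708191871643, -0.19338421523571014), 0.05582115054130554)
[(1, [267, 288, 62, 38, 1564], array([295.39705882, 307.53644501]))]
tin [([465, 238, 11, 21, 79], array([471.25316456, 247.34177215]))]
100 ....................y.BBBBBBBBB..........BBBBBBBBB....................
106 .................y.BBBBBBBBBBBBB........BBBBBBBBBBBBB.y...............
112 .................BBBBBBBBBBBBBBB........BBBBBBBBBBBBBBB...............
118 ...............BBBBBBBBBBBBBBBBB........BBBBBBBBBBBBBBBB.y............
124 ..............BBBBBBBBBBBBBBBBBB........BBBBBBBBBBBBBBBBBB............
130 .............BBBBBBBBBBBBBBBBBBB.yyyyyy.BBBBBBBBBBBBBBBBBBB...........
136 ............BBBBBBBBBBBBBBBBBBBByyyyyyy.BBBBBBBBBBBBBBBBBBBB..........
142 ...........BBBBBBBBBBBBBBBBBBBBByyyyyyy.BBBBBBBBBBBBBBBBBBBBBy..
[... 731 characters left out ...]
BBBBBBBBBBBBBB...........
208 ..................yy.BBBBBBBBBBk..k......BBBBBBBBBBBBBBBBB............
214 .................BBBBBBBBBBBBBBkkkkkkkk..BBBBBBBBBBBBBBB..............
220 .................BBBBBBBBBBBBBBkkkkkkkkk.BBBBBBBBBBBBBB...............
226 ...................BBBBBBBBBBBB.k.kk.....BBBBBBBBBBBB.................
232 ......................BBBBBBBBB.kk.kkkkk.BBBBBBBBB....................
238 .........................BBBBBB.kkk.kkkk.BBBBBB.......................
244 .................................kk...kB..............................
250 .................................kk..kk...............................
256 .................................kk..kk...............................
```

The disc's radius on the z = 0.072 plane is 57.4 mm, the same reading as when it was known flat, so it is at seat height. It is centred on the stem within 1 mm and released. Handing in.

```bash
python3 -c "
from station import arm
print(arm.job_done())"
```

```text
the job is handed in; nothing more can be done
None
```

The job is handed in: the blue weight is on the press with its notch over the brass pin and its slot turned away from the dark weight's slot; by my last measurements it sits fully down, within about 1 mm of the stem's axis and released, and nothing else was touched.

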